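Hang a slide rack on the drying hook with a lifting fork

TASK

Using the lifting fork, pick the slide rack up by its bail out of the white dish, without the robot itself touching the rack, and hang the bail's raised eye on the red drying hook: ease it down with the fork until the hook takes the weight, without forcing it, then draw the fork out. Lay the fork back flat on the green mat and leave the rack hanging still and level; do not disturb the beaker and the jar.

Things in the scene. Friction and masses are not known exactly. Their poses are not given: they have to be found in the camera images.
- fork: Lifting fork, loose, about 0.15 kg. Black handle bar 110 x 20 x 26 mm (x, y, z); origin at the centre of its underside, x towards the prongs, z up. Two steel prongs of 8 mm wire at y = +-28 mm (48 mm clear between), joined by a cross wire at x = 76, z = 24 mm. Grasp the handle from above across its 20 mm width, firmly (40 N or more), near its front half.
- fork_seat (a point): Where the bail rests: midway between the prongs, on top of the wire at the bottom of their V, at (118, 0, 9) mm in the fork's frame. Each prong (wire centre) runs from x = 76, z = 24 mm down to x = 118, z = 5 mm and up to its tip at x = 141, z = 24 mm (tip top at z = 28 mm).
- mat: Green mat fixed on the bench, 260 x 150 x 3 mm (x, y, z), origin at the centre of its underside. The fork lies on it and belongs on it.
- dish: White open staining dish fixed on the bench, outside 100 x 120 x 30 mm, wall 4 mm, origin at the centre of its underside. The rack stands in it at the start, about 13 mm free all round.
- rack: Steel rack of upright stained slides, 66 x 86 x 32 mm (x, y, z), 0.12 to 0.24 kg, loose; origin at the centre of its underside, z up. A rigid bail of 6 mm wire stands over it in its y-z plane: uprights at y = +-44 mm, top bar along y, 57 mm free between the rack's top and the bar's underside.
- bail (a point): Middle of the bail at the level of its straight bar (wire centre): (0, 0, 92) mm in the rack's frame. In the middle is a raised eye: from y = +-14 mm the wire climbs to a peak at y = 0, z = 104 mm. The prongs go under the straight parts either side of the eye; the hook goes into the eye, between the prongs.
- stand: Fixed drying stand, base 150 x 150 x 12 mm, origin at the centre of its underside, z up; post of 16 mm at x = +60 mm, 280 mm high. A red hook of 10 mm wire (y = 0) runs from the post down to its seat at x = -20 mm, then up 25 mm to its tip at x = -45 mm. It is clamped at a height that is NOT measured: seat (wire centre) 190 to 240 mm above the bench. Find it by feel or camera.
- beaker: Glass beaker, 80 mm wide, 100 mm high, bystander; origin at the centre of its underside.
- jar: Amber jar, 60 mm wide, 110 mm high, bystander; origin at the centre of its underside.

How it is judged:
By the outcome, as a careful person would: the job done as asked, in the order asked, and still so for the second after the job is handed in, with the robot touching nothing.
It also fails if it takes over 72 s, if anything falls off the work surface, if the arm or the gripper's body presses on something with over 40 N, if the wrist force passes 120 N, or if a joint passes its speed limit or range.

ROBOT

A 6-joint arm with a two-finger parallel gripper is mounted at the origin on the work surface. World frame = base frame: x ahead of the robot, y to its left, z up, the work surface at z = 0. Lengths are in m, angles in rad, forces in N, time in s.
With the tool pointing down it reaches from about 0.35 to 0.975 m from the base axis. Payload 4.9 kg.
Tool frame: the origin (TCP) lies at the very end of the fingers, on their centre line; the grasp point (between the pads) lies ctrl.hold_point_z behind it (ctrl.hold_point_z is the distance from the TCP to the grasp point, in m); z points along the fingers, y is the line along which they close (so a half turn about z gives the same grasp; the last joint's range is limited). The gripper opens to 85 mm and grips with 20 to 120 N. Pads are 22 mm wide; open, the fingers measure 114 mm over their backs; the gripper's body (76 mm by 85 mm) begins 54 mm behind the grasp point. The pads swing forward as they close: fully open they stand 13 mm farther back than shut.
Start: joints at [-1.417, 0.053, 1.613, -0, 1.476, -0.119], TCP at [0.168, -0.602, 0.231] pointing down, gripper open.
Joint ranges: [-3.01, 3.01], [-1.01, 2.22], [0.06, 2.58], [-1.02, 4.17], [0.09, 2.62], [-3.14, 3.14]. Speed limits (rad/s): [2.57, 2.57, 3.14, 3.14, 3.14, 3.14].

INTERFACE

Orientations are given as a rotation vector (axis times angle).
In Python, from station import ctrl gives the robot as it stands. The module is installed in compiled form; this text tells all that it offers.
- The arm moves only by the tool jog_arm, never from a script. Its argument "deltas" is a list of rows, each a list of 3 entries, a list of its own where there are three numbers: the closure, from -1 (fully open) to 1 (shut), then the shift along the world's x, y, z scaled (see below), then the turn, a rotation vector about the world's x, y, z scaled (see below). A call has 1 to 12 rows; each row is the pose to reach, as a shift and turn from the pose commanded when the call began, turning the shorter way round; what a row does not reach only later rows make up. The controller multiplies each number of a shift by 0.4 m and each number of a turn by 180 degrees. A row lasts 1/12 s, in which the tool goes at most 41.7 mm and 7.16 degrees, less where a joint would pass 70% of its speed; a pose out of reach is approached as far as the arm can. A call with a number of a shift or a turn outside -1 to 1 is refused whole. A call with a gripper value outside its range is refused whole. The fingers move at their own pace and stop on an object; "squeeze" is the grip in N (left out, the last holds). Time passes only in rows, so rows that repeat a pose let the fingers close. It gives the time, the measured TCP pose, the force, the opening and the grip force at its end, in the units of the state.
- ctrl.get_obs(): the state, without advancing time (a new reading comes with each control period).
- ctrl.get_image(name): name is "scene" or "top" or "wrist"; returns the picture (480x640x3 uint8, red, green, blue); there is no depth.
- ctrl.get_calibration(name): a dict with "K" (3x3 intrinsics, pixels), "dist_coeffs" ([k1, k2, p1, p2, k3] as OpenCV has them; the pictures are not rectified), "extrinsics" (4x4, takes a point from world to camera coordinates). Camera axes: x right, y down, z forward; pixel columns grow to the right and rows downward; lengths in m; the calibration is good to about 2 mm. A picture is of the moment at which its call begins: read the wrist's pose just before it. get_calibration takes no time and is no camera call; for the wrist camera it gives the pose at the moment of the call.
- ctrl.finish_job(): hands the job in; it is judged then, once.
The state is a dict: "t": time; "q": joint angles; "dq": joint speeds; "effort": joint torques, N m; "tool_pos": TCP position; "tool_rot": TCP orientation; "contact_force": force on the tool from outside, world axes, zero at the start; "wrist_torque": the same for the moment, N m; "opening": finger opening in m; "grip_force": force on a finger pad.
Only numpy, scipy, OpenCV 4.12 (cv2) and the standard library are available. Lean on these libraries where they do the work, as an engineer would, in place of code of your own. Each camera call takes 0.05 s, during which the arm holds its last target. There are 200 camera calls.

## Working session

There is one attempt and no reset: what is moved stays moved. The work goes in short steps, Python scripts to look and compute and a tool call to move; the robot and the scene stay as the last step left them, time stands still between calls to the robot, and variables do not carry over. Pictures are saved under pics/ and viewed, at most 15 in all, crops included, and the job is handed in when it is done.

Besides the shell and the picture viewer there is one more tool, called after "Call:" as name(argument=value, ...) on one line, values as JSON. jog_arm: Moves the arm, as the interface text tells. Its arguments: {"type":"object","properties":{"deltas":{"type":"array","items":{"type":"array"}},"squeeze":{"type":"number"}},"required":["deltas"]}

```bash
mkdir -p pics; python3 - <<'E'
from station import ctrl
import cv2,numpy as np
print(ctrl.get_obs(), ctrl.hold_point_z)
for n in("scene","top"):
    im=ctrl.get_image(n);cv2.imwrite(f"pics/{n}0.png",im[:,:,::-1])
    c=ctrl.get_calibration(n);print(n,c)
E
```

```text
{'t': 0.0, 'q': array([-1.41699937e+00,  5.33515171e-02,  1.61431450e+00, -9.39613715e-06,
        1.47602368e+00, -1.18962147e-01]), 'dq': array([ 9.38196820e-04,  1.02925822e-03,  4.65153653e-04, -7.70306750e-04,
        1.89327375e-04,  4.57352695e-05]), 'effort': array([-9.01388885e-04, -3.93688095e+01, -3.70180035e+01, -2.25713234e-04,
        7.05724378e-03,  1.37124283e-05]), 'tool_pos': array([ 0.16829058, -0.6012531 ,  0.2300541 ]), 'tool_rot': array([-3.11034477e+00, -4.26838446e-01,  7.20121367e-05]), 'contact_force': array([-0.48222669,  0.74216305, -0.25634031]), 'wrist_torque': array([-0.06348915,  0.04469976,  0.03801737]), 'grip_force': 0.0, 'opening': 0.08554362570885966} 0.0187
scene {'K': array([[466.56675413,   0.        , 307.02380148],
       [  0.        , 466.56675413, 244.34657457],
       [  0.        ,   0.        ,   1.        ]]), 'dist_coeffs': array([0.01209035, 0.        , 0.        , 0.        , 0.        ]), 'extrinsics': array([[-0.54213488,  0.84019559,  0.01269431,  0.30692915],
       [ 0.59931208,  0.39720606, -0.6950197 , -0.29465063],
       [-0.58899474, -0.36918656, -0.71887862,  1.2081462 ],
       [ 0.        ,  0.        ,  0.        ,  1.        ]])}
top {'K': array([[445.31784002,   0.        , 312.57424507],
       [  0.        , 445.31784002, 238.90966311],
       [  0.        ,   0.        ,   1.        ]]), 'dist_coeffs': array([-0.11283081,  0.        ,  0.        ,  0.        ,  0.        ]), 'extrinsics': array([[ 5.35595534e-04, -9.99998415e-01,  1.69808595e-03,
        -2.00499044e-02],
       [-9.97313430e-01, -6.58541613e-04, -7.32495022e-02,
         5.66193541e-01],
       [ 7.32505043e-02, -1.65429182e-03, -9.97312201e-01,
         7.05445764e-01],
       [ 0.00000000e+00,  0.00000000e+00,  0.00000000e+00,
         1.00000000e+00]])}
```

View pics/scene0.png

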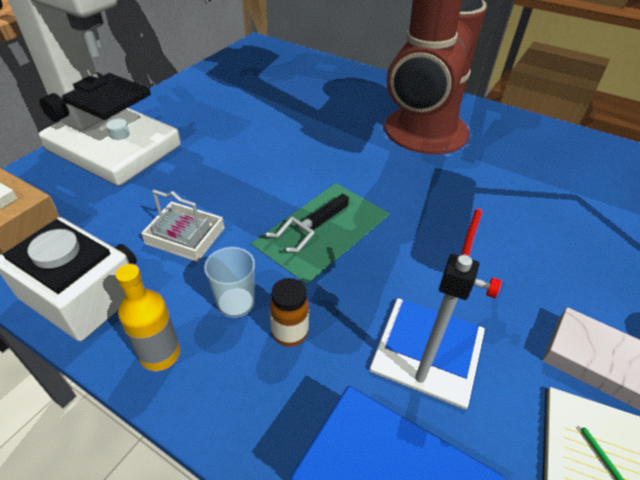

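View pics/top0.png

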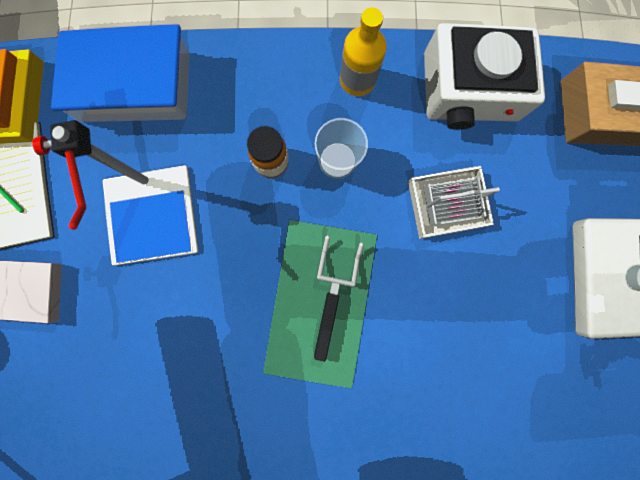

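The scene shows the rack in the dish near (182,225), the fork on the mat near (310,220), and the stand with its red hook near (465,240). In the top view the handle is near (327,325), with its prongs pointing up the image, which is +x. The dish is near (452,203), the hook runs from (72,150) to (72,228), the beaker is at (341,147) and the jar at (267,150).

```bash
cat > h.py <<'E'
import cv2,numpy as np
from station import ctrl
def ray(cal,px):
    u=cv2.undistortPoints(np.array([[px]],float),cal["K"],cal["dist_coeffs"])[0,0]
    T=cal["extrinsics"];R=T[:3,:3];o=-R.T@T[:3,3];d=R.T@np.array([u[0],u[1],1.]);return o,d/np.linalg.norm(d)
def plane(cal,px,z):
    o,d=ray(cal,px);return o+d*(z-o[2])/d[2]
def tri(ca,pa,cb,pb):
    o1,d1=ray(ca,pa);o2,d2=ray(cb,pb)
    s=np.linalg.lstsq(np.c_[d1,-d2],o2-o1,rcond=None)[0]
    a,b=o1+d1*s[0],o2+d2*s[1];return (a+b)/2,np.linalg.norm(a-b)
def proj(cal,P):
    T=cal["extrinsics"];return cv2.projectPoints(np.array(P,float).reshape(-1,3),cv2.Rodrigues(T[:3,:3])[0],T[:3,3],cal["K"],cal["dist_coeffs"])[0].reshape(-1,2)
E
python3 - <<'E'
from h import *
T=cv2.imread("pics/top0.png");S=cv2.imread("pics/scene0.png")
ct=ctrl.get_calibration("top")
# handle
roi=np.zeros(T.shape[:2],np.uint8);roi[285:370,305:350]=1
m=((T.max(2)<60)&(roi>0)).astype(np.uint8)
cs=cv2.findContours(m,0,1)[0];c=max(cs,key=cv2.contourArea);r=cv2.minAreaRect(c)
print("handle",r);b=cv2.boxPoints(r)
for p in b: print(p,plane(ct,p,.029))
# mat, dish outer
hsv=cv2.cvtColor(T,cv2.COLOR_BGR2HSV)
m=cv2.inRange(hsv,(45,60,30),(85,255,255));c=max(cv2.findContours(m,0,1)[0],key=cv2.contourArea);b=cv2.boxPoints(cv2.minAreaRect(c));print("mat",[plane(ct,p,.003).round(4) for p in b])
def crop(im,x,y,w,h,k):return cv2.resize(im[y:y+h,x:x+w],None,fx=k,fy=k,interpolation=cv2.INTER_CUBIC)
A=np.vstack([np.hstack([crop(T,395,150,130,100,3),crop(S,135,180,130,100,3)]),np.hstack([crop(T,30,110,130,100*1,3),crop(S,420,200,130,100,3)])])
T2=crop(T,30,140,130,100,3); A[300:,:390]=T2
cv2.imwrite("pics/crop.png",A)
E
```

```text
handle ((326.1738586425781, 326.7654113769531), (12.563581466674805, 67.26411437988281), 11.768289566040039)
[313.1647  358.40936] [ 0.37460006 -0.02074128  0.029     ]
[326.8835  292.55908] [ 0.47949064 -0.04265365  0.029     ]
[339.183   295.12146] [ 0.47538345 -0.06235104  0.029     ]
[325.4642  360.97174] [ 0.37050074 -0.04035137  0.029     ]
mat [array([0.3449, 0.0622, 0.003 ]), array([0.6002, 0.0205, 0.003 ]), array([ 0.5755, -0.128 ,  0.003 ]), array([ 0.3205, -0.0843,  0.003 ])]
```

View pics/crop.png

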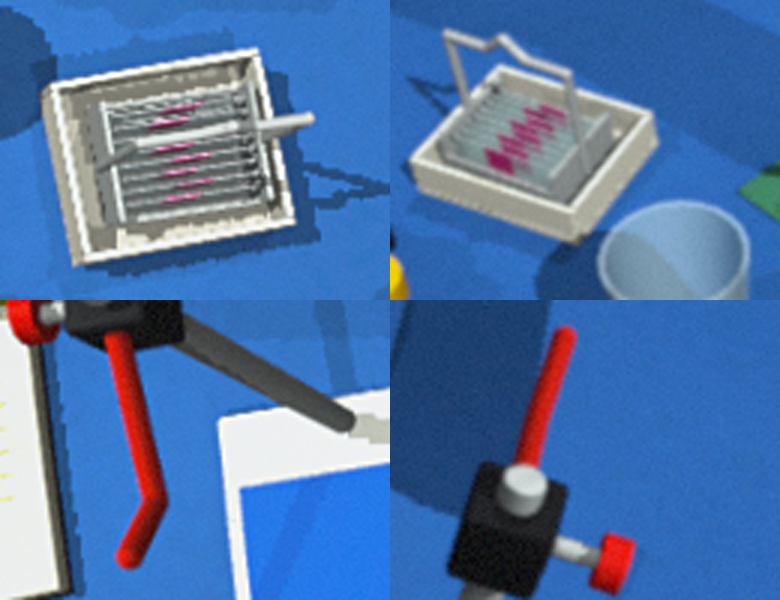

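The crop shows the bail bar ends at about (440,199) and (497,191) in top, which are (196,204) and (155,192) in scene. The hook bend in top is (81,204). The hook tip is at (72.7,226) in top and (479,211) in scene.

```bash
python3 - <<'E'
from h import *
ct=ctrl.get_calibration("top");cs=ctrl.get_calibration("scene")
T=cv2.imread("pics/top0.png")
for n,a,b in (("bail+y",(440,199),(196,204.3)),("bail-y",(496.5,190.3),(155.5,191.9)),("tip",(73,225),(479,211.5))):
    print(n,tri(ct,a,cs,b))
# dish inner/outer rect (rim z=.03), stand base z=.012
hsv=cv2.cvtColor(T,cv2.COLOR_BGR2HSV)
for n,(x0,y0,x1,y1),z in (("dish",(400,155,486,245),.03),("base",(98,160,205,272),.012)):
    m=np.zeros(T.shape[:2],np.uint8);m[y0:y1,x0:x1]=((hsv[y0:y1,x0:x1,1]<70)&(hsv[y0:y1,x0:x1,2]>150))*255
    pts=cv2.findNonZero(m);b=cv2.boxPoints(cv2.minAreaRect(pts));P=np.array([plane(ct,p,z) for p in b]);print(n,b.round(1).tolist());print(P.round(4),P.mean(0).round(4),np.linalg.norm(P-np.roll(P,1,0),axis=1).round(4),np.degrees(np.arctan2(*(P-np.roll(P,1,0))[:,[1,0]].T)).round(1))
for z in (.18,.19,.2,.21,.22,.23,.24): print(z,"seat",plane(ct,(81,204.5),z).round(4),"tip",plane(ct,(73,225),z+.025).round(4),plane(cs,(479,211.5),z+.025).round(4))
# post bottom at base
print("post base",plane(ct,(147,181),.012),"clamp/post top", plane(ct,(65,132),.28))
# cross wire / prong tips
for p,z in (((319,277),.027),((355,284),.027),((327,238),.027),((361,245),.027)):print("fork",p,plane(ct,p,z))
E
```

```text
bail+y (array([ 0.6198332 , -0.20829691,  0.09667413]), np.float64(0.0013295216433141682))
bail-y (array([ 0.63407173, -0.29645408,  0.09513742]), np.float64(0.001373470738431895))
tip (array([0.56307928, 0.25156956, 0.2647371 ]), np.float64(0.0037040406261832034))
dish [[406.8999938964844, 178.10000610351562], [481.0, 164.0], [492.3999938964844, 224.3000030517578], [418.3999938964844, 238.3000030517578]]
[[ 0.6656 -0.1743  0.03  ]
 [ 0.6907 -0.3001  0.03  ]
 [ 0.5899 -0.3159  0.03  ]
 [ 0.5666 -0.1912  0.03  ]] [ 0.6282 -0.2454  0.03  ] [0.1004 0.1283 0.102  0.1269] [   9.7  -78.7 -171.1  100.6]
base [[98.4000015258789, 178.0], [185.8000030517578, 164.60000610351562], [199.1999969482422, 251.6999969482422], [111.80000305175781, 265.20001220703125]]
[[0.6715 0.3483 0.012 ]
 [0.6928 0.1949 0.012 ]
 [0.5454 0.1683 0.012 ]
 [0.5223 0.3182 0.012 ]] [0.608  0.2574 0.012 ] [0.1522 0.1549 0.1498 0.1516] [  11.4  -82.1 -169.8   98.8]
0.18 seat [0.5999 0.2869 0.18  ] tip [0.5701 0.283  0.205 ] [0.4868 0.2451 0.205 ]
0.19 seat [0.5984 0.2815 0.19  ] tip [0.569  0.2774 0.215 ] [0.4993 0.2464 0.215 ]
0.2 seat [0.5969 0.2761 0.2   ] tip [0.568  0.2718 0.225 ] [0.5118 0.2477 0.225 ]
0.21 seat [0.5953 0.2707 0.21  ] tip [0.5669 0.2662 0.235 ] [0.5242 0.249  0.235 ]
0.22 seat [0.5938 0.2653 0.22  ] tip [0.5659 0.2607 0.245 ] [0.5367 0.2504 0.245 ]
0.23 seat [0.5923 0.2599 0.23  ] tip [0.5648 0.2551 0.255 ] [0.5492 0.2517 0.255 ]
0.24 seat [0.5907 0.2545 0.24  ] tip [0.5637 0.2495 0.265 ] [0.5617 0.253  0.265 ]
post base [0.66517434 0.26122684 0.012     ] clamp/post top [0.66666625 0.25719101 0.28      ]
fork (319, 277) [ 0.50433709 -0.0300673   0.027     ]
fork (355, 284) [ 0.49306487 -0.08798733  0.027     ]
fork (327, 238) [ 0.5672393  -0.04303151  0.027     ]
fork (361, 245) [ 0.55592169 -0.09804377  0.027     ]
```

The measurements agree with what was given:
- **Bail:** z 0.096 and an 89 mm span. The middle is at (0.627,-0.252), yaw 9.2°.
- **Fork:** yaw about -11.6°, with its centre at (0.425,-0.0415).
- **Hook:** seat at about (0.590,0.2545,0.239), yaw about 9.6°.

Next I move to the fork.

Call:
jog_arm(deltas=[[-1,[0.455,0.9,0],[0,0,-0.15]],[-1,[0.455,0.9,0],[0,0,-0.15]],[-1,[0.455,0.9,0],[0,0,-0.15]],[-1,[0.455,0.9,0],[0,0,-0.15]],[-1,[0.455,0.9,0],[0,0,-0.15]],[-1,[0.455,0.9,0],[0,0,-0.15]],[-1,[0.455,0.9,0],[0,0,-0.15]],[-1,[0.455,0.9,0],[0,0,-0.15]],[-1,[0.455,0.9,0],[0,0,-0.15]],[-1,[0.455,0.9,0],[0,0,-0.15]],[-1,[0.455,0.9,0],[0,0,-0.15]],[-1,[0.455,0.9,0],[0,0,-0.15]]], squeeze=80)

```text
t: 1.1
tool_pos: [0.3507, -0.2406, 0.231]
tool_rot: [3.126, -0.306, -0.001]
contact_force: [-0.2, -0.7, -0.9]
opening: 0.0854
grip_force: 0.0
```

Call:
jog_arm(deltas=[[-1,[0.247,0.486,-0.25],[0,0,0]],[-1,[0.247,0.486,-0.25],[0,0,0]],[-1,[0.247,0.486,-0.25],[0,0,0]],[-1,[0.247,0.486,-0.25],[0,0,0]],[-1,[0.247,0.486,-0.25],[0,0,0]],[-1,[0.247,0.486,-0.25],[0,0,0]],[-1,[0.247,0.486,-0.25],[0,0,0]],[-1,[0.247,0.486,-0.25],[0,0,0]]])

```text
t: 1.77
tool_pos: [0.4486, -0.0474, 0.1298]
tool_rot: [3.126, -0.309, -0.005]
contact_force: [0.4, -0.1, 0.1]
opening: 0.0858
grip_force: 0.0
```

```bash
python3 - <<'E'
from h import *
print(ctrl.get_obs()["tool_pos"],ctrl.get_obs()["q"])
c=ctrl.get_calibration("wrist");I=ctrl.get_image("wrist");cv2.imwrite("pics/w1.png",I[:,:,::-1])
C=np.array([.425,-.0415]);a=np.radians(-11.6);u=np.array([np.cos(a),np.sin(a)])
print(proj(c,[[*(C+u*s),.029] for s in(-.055,.025,.055)]))
m=(I.max(2)<60).astype(np.uint8)
for k in sorted(cv2.findContours(m,0,1)[0],key=cv2.contourArea)[-3:]:
    r=cv2.minAreaRect(k);print(r);b=cv2.boxPoints(r);print([plane(c,p,.029)[:2].round(4).tolist() for p in b])
E
```

```text
[ 0.44861381 -0.04738475  0.12983965] [-2.70012083e-01 -2.95931900e-01  2.10426271e+00 -7.47646447e-04
  1.33650029e+00  1.49801155e+00]
[[315.02138943 335.70255168]
 [315.34762245 239.48292327]
 [315.49356943 198.00910361]]
((55.0, 19.0), (0.0, 0.0), 0.0)
[[0.6228, 0.0831], [0.6228, 0.0831], [0.6228, 0.0831], [0.6228, 0.0831]]
((315.5, 262.5), (143.0, 27.0), 90.0)
[[0.4854, -0.0445], [0.4818, -0.0625], [0.3705, -0.0415], [0.3747, -0.0207]]
((319.5, 395.5), (167.0, 639.0), 90.0)
[[0.4388, 0.2171], [0.3365, -0.2928], [0.1225, -0.3267], [0.2551, 0.3288]]
```

View pics/w1.png

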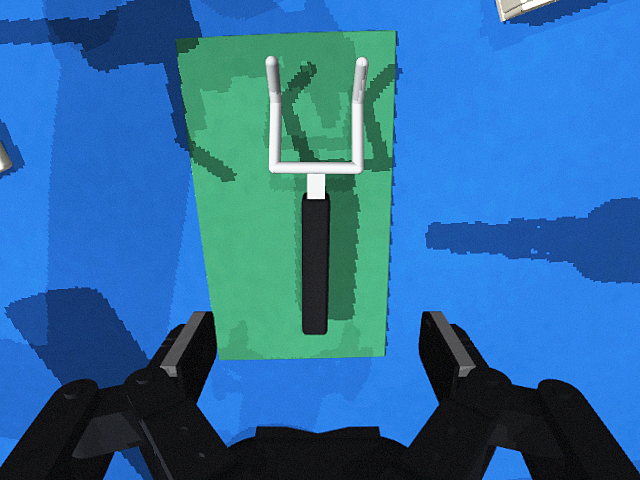

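The wrist picture shows the fork straight up the image: handle columns 302–329, rows 192–334, which matches the prediction. I descend and grip.

Call:
jog_arm(deltas=[[-1,[0.003,0.002,-0.08],[0,0,0]],[-1,[0.003,0.002,-0.16],[0,0,0]],[-1,[0.003,0.002,-0.22],[0,0,0]],[-1,[0.003,0.002,-0.27],[0,0,0]],[-1,[0.003,0.002,-0.295],[0,0,0]],[-1,[0.003,0.002,-0.31],[0,0,0]],[-1,[0.003,0.002,-0.31],[0,0,0]],[-1,[0.003,0.002,-0.31],[0,0,0]]])

```text
t: 2.48
tool_pos: [0.4513, -0.0476, 0.0085]
tool_rot: [3.126, -0.313, 0.003]
contact_force: [0.2, 0.4, 0.1]
opening: 0.0855
grip_force: 0.0
```

Call:
jog_arm(deltas=[[0,[0,0,0],[0,0,0]],[0.3,[0,0,0],[0,0,0]],[0.6,[0,0,0],[0,0,0]],[1,[0,0,0],[0,0,0]],[1,[0,0,0],[0,0,0]],[1,[0,0,0],[0,0,0]],[1,[0,0,0],[0,0,0]],[1,[0,0,0],[0,0,0]],[1,[0,0,0],[0,0,0]],[1,[0,0,0],[0,0,0]]], squeeze=90)

```text
t: 3.32
tool_pos: [0.451, -0.0467, 0.0079]
tool_rot: [3.126, -0.311, 0.002]
contact_force: [-0.4, 1.4, 5.4]
opening: 0.0179
grip_force: 89.6
```

Call:
jog_arm(deltas=[[1,[0,0,0.04],[0,0,0]],[1,[0,0,0.1],[0,0,0]],[1,[0,0,0.17],[0,0,0]],[1,[0,0,0.25],[0,0,0]],[1,[0,0,0.32],[0,0,0]],[1,[0,0,0.35],[0,0,0]],[1,[0,0,0.35],[0,0,0]],[1,[0,0,0.35],[0,0,0]]])

```text
t: 3.98
tool_pos: [0.45, -0.0466, 0.1463]
tool_rot: [-3.126, 0.311, 0.001]
contact_force: [0.1, 0.8, -2.2]
opening: 0.0183
grip_force: 88.9
```

```bash
cat >> h.py <<'E'
def steel(I,roi):
    # wire in the wrist view: grey-white bright
    h=cv2.cvtColor(I,cv2.COLOR_RGB2HSV);m=((h[...,1]<60)&(h[...,2]>120)).astype(np.uint8)
    k=np.zeros_like(m);x0,y0,x1,y1=roi;k[y0:y1,x0:x1]=1;return m*k
E
python3 - <<'E'
from h import *
o=ctrl.get_obs();print(o["tool_pos"],o["tool_rot"],o["contact_force"])
c=ctrl.get_calibration("wrist");I=ctrl.get_image("wrist");cv2.imwrite("pics/w2.png",I[:,:,::-1])
I2=ctrl.get_image("scene");cv2.imwrite("pics/s2.png",I2[:,:,::-1])
R=cv2.Rodrigues(np.array(o["tool_rot"]))[0];p=o["tool_pos"]
E0=c["extrinsics"];print("cam in tool",(R.T@(-E0[:3,:3].T@E0[:3,3]-p)).round(4))
m=steel(I,(200,0,440,240))
cs=sorted(cv2.findContours(m,0,1)[0],key=cv2.contourArea)[-3:]
for k in cs: print(cv2.contourArea(k),cv2.boundingRect(k))
# predicted outline: fork x->tool x ahead, grasp x=.025; z_fork underside = tcp-5mm
x=R[:,0];y=np.array([-x[1],x[0],0]);z=np.array([0,0,1.]);
F=lambda a,b,d:p+x*(a-.025)+y*b+z*(d-.005)
for q in((.055,0,.026),(.076,.028,.024),(.076,-.028,.024),(.118,.028,.005),(.118,-.028,.005),(.141,.028,.024),(.141,-.028,.024)):print(q,proj(c,F(*q)).round(1))
E
```

```text
[ 0.44996707 -0.04656454  0.14628081] [-3.12601839e+00  3.11217651e-01  1.22409590e-03] [ 0.10182272  0.79373291 -2.20665907]
cam in tool [ 0.0839  0.0003 -0.1427]
11693.0 (214, 0, 210, 240)
(0.055, 0, 0.026) [[316.4 271.7]]
(0.076, 0.028, 0.024) [[237.2 214.9]]
(0.076, -0.028, 0.024) [[395.5 214.8]]
(0.118, 0.028, 0.005) [[240.6  91.8]]
(0.118, -0.028, 0.005) [[392.1  91.8]]
(0.141, 0.028, 0.024) [[224.1   8.6]]
(0.141, -0.028, 0.024) [[408.2   8.4]]
```

View pics/w2.png

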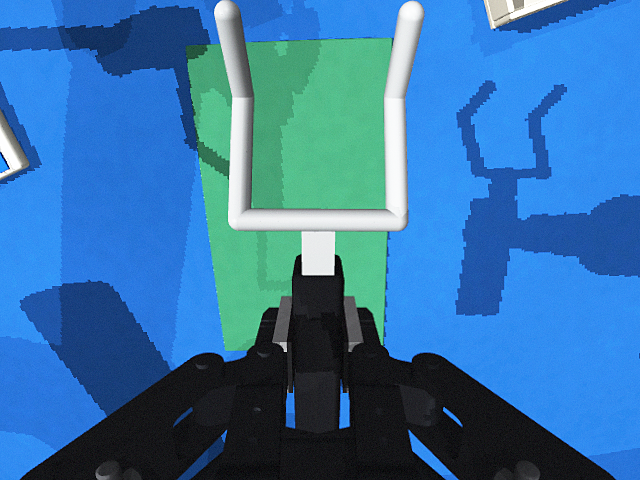

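The wrist view shows the fork held straight: cross wire at row 219, prong bends near row 98, columns centred at 319. The seat is about 91.5 mm ahead of the TCP and 4 mm above it. Next I turn and go in front of the bail.

Call:
jog_arm(deltas=[[1,[0.0165,-0.07,0],[0,0,0.025]],[1,[0.03,-0.16,0],[0,0,0.05]],[1,[0.05,-0.25,0],[0,0,0.08]],[1,[0.06,-0.34,0],[0,0,0.114]],[1,[0.0675,-0.43,0],[0,0,0.114]],[1,[0.0675,-0.52,0],[0,0,0.114]],[1,[0.0675,-0.573,0],[0,0,0.114]],[1,[0.0675,-0.573,-0.07],[0,0,0.114]],[1,[0.0675,-0.573,-0.15],[0,0,0.114]],[1,[0.0675,-0.573,-0.226],[0,0,0.114]],[1,[0.0675,-0.573,-0.226],[0,0,0.114]],[1,[0.0675,-0.573,-0.226],[0,0,0.114]]])

```text
t: 5.08
tool_pos: [0.4746, -0.2738, 0.0528]
tool_rot: [-3.126, -0.25, 0.01]
contact_force: [-0.1, -0.2, -1.8]
opening: 0.0184
grip_force: 88.8
```

```bash
python3 - <<'E'
from h import *
o=ctrl.get_obs();p=o["tool_pos"];R=cv2.Rodrigues(np.array(o["tool_rot"]))[0];print(p,np.degrees(np.arctan2(R[1,0],R[0,0])),R[2].round(3),o["contact_force"])
c=ctrl.get_calibration("wrist");I=ctrl.get_image("wrist")
A=I[:,:,::-1];I2=ctrl.get_image("scene")[:,:,::-1]
print(proj(c,[[.6198,-.2083,.096],[.6341,-.2965,.096],[.627,-.2524,.108]]).round(1))
B=cv2.resize(I2[150:300,110:310],(400,300),interpolation=cv2.INTER_CUBIC)
C=cv2.resize(A,(400,300));cv2.imwrite("pics/w3.png",np.hstack([C,B]))
E
```

```text
[ 0.47462623 -0.27378295  0.05277032] 9.14740241587349 [-0.006 -0.007 -1.   ] [-0.08178388 -0.15630994 -1.82710478]
[[ 132.2 -189.1]
 [ 523.6 -188.3]
 [ 329.6 -243.5]]
```

View pics/w3.png

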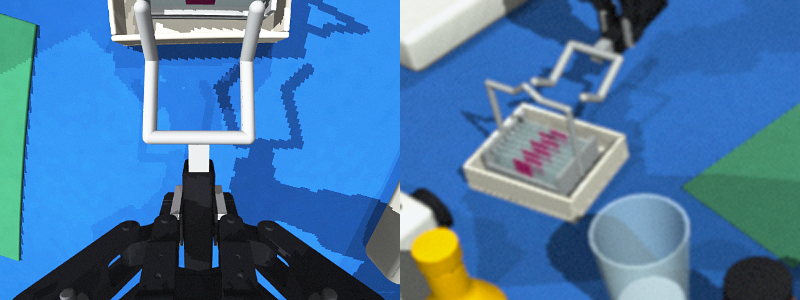

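The fork faces the bail squarely, with the prong tips just over the dish rim and about 2 mm off to the left. I insert it under the bail, correcting that on the way.

Call:
jog_arm(deltas=[[1,[0.002,-0.005,0.004],[0,0,0]],[1,[0.02,-0.003,0.008],[0,0,0]],[1,[0.045,0.002,0.008],[0,0,0]],[1,[0.075,0.007,0.008],[0,0,0]],[1,[0.105,0.011,0.008],[0,0,0]],[1,[0.135,0.016,0.008],[0,0,0]],[1,[0.152,0.019,0.008],[0,0,0]],[1,[0.155,0.019,0.008],[0,0,0]],[1,[0.155,0.019,0.008],[0,0,0]],[1,[0.155,0.019,0.008],[0,0,0]]])

```text
t: 6.02
tool_pos: [0.5391, -0.2681, 0.0597]
tool_rot: [-3.131, -0.251, 0.001]
contact_force: [-0.4, 0.8, -1.6]
opening: 0.0181
grip_force: 88.8
```

```bash
python3 - <<'E'
from h import *
o=ctrl.get_obs();p=o["tool_pos"];R=cv2.Rodrigues(np.array(o["tool_rot"]))[0];print(p,np.degrees(np.arctan2(R[1,0],R[0,0])),o["contact_force"])
T=ctrl.get_image("top")[:,:,::-1];S=ctrl.get_image("scene")[:,:,::-1]
f=lambda A:cv2.resize(A,(400,300),interpolation=cv2.INTER_CUBIC)
cv2.imwrite("pics/x4.png",np.hstack([f(T[160:265,390:530]),f(S[170:275,130:270])]))
E
```

```text
[ 0.53913371 -0.26807141  0.05970488] 9.16323004986457 [-0.4108556   0.84930343 -1.61214972]
```

View pics/x4.png

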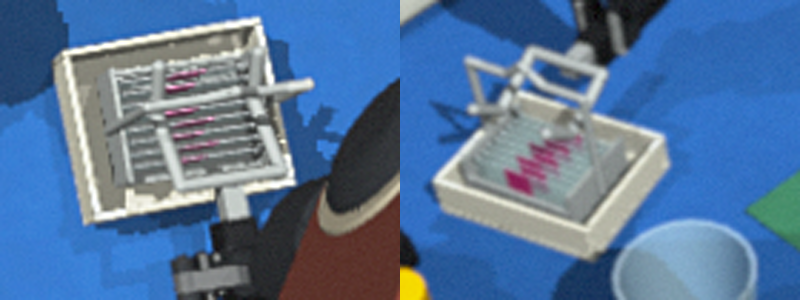

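The prongs run under the straight parts of the bail on both sides of the eye. I centre by 2 mm and raise.

Call:
jog_arm(deltas=[[1,[-0.005,0.005,0.01],[0,0,0]],[1,[-0.005,0.005,0.025],[0,0,0]],[1,[-0.005,0.005,0.045],[0,0,0]],[1,[-0.005,0.005,0.06],[0,0,0]],[1,[-0.005,0.005,0.07],[0,0,0]],[1,[-0.005,0.005,0.078],[0,0,0]],[1,[-0.005,0.005,0.085],[0,0,0]],[1,[-0.005,0.005,0.092],[0,0,0]],[1,[-0.005,0.005,0.1],[0,0,0]],[1,[-0.005,0.005,0.11],[0,0,0]],[1,[-0.005,0.005,0.12],[0,0,0]],[1,[-0.005,0.005,0.12],[0,0,0]]])

```text
t: 7.12
tool_pos: [0.5379, -0.2666, 0.1093]
tool_rot: [3.131, 0.25, 0.002]
contact_force: [0.8, 0.2, -2.6]
opening: 0.0181
grip_force: 88.6
```

Call:
jog_arm(deltas=[[1,[0,0,0.015],[0,0,0]],[1,[0,0,0.04],[0,0,0]],[1,[0,0,0.075],[0,0,0]],[1,[0,0,0.115],[0,0,0]],[1,[0,0,0.16],[0,0,0]],[1,[0,0,0.21],[0,0,0]],[1,[0,0,0.26],[0,0,0]],[1,[0,0,0.31],[0,0,0]],[1,[0,0,0.355],[0,0,0]],[1,[0,0,0.39],[0,0,0]],[1,[0,0,0.41],[0,0,0]],[1,[0,0,0.415],[0,0,0]]])

```text
t: 8.12
tool_pos: [0.5381, -0.2668, 0.2771]
tool_rot: [3.129, 0.25, 0.005]
contact_force: [0.5, -0.8, -3.2]
opening: 0.0182
grip_force: 88.7
```

```bash
python3 - <<'E'
from h import *
o=ctrl.get_obs();p=o["tool_pos"];print(p,o["contact_force"],o["wrist_torque"])
T=ctrl.get_image("wrist")[:,:,::-1];S=ctrl.get_image("scene")[:,:,::-1]
f=lambda A:cv2.resize(A,(400,300),interpolation=cv2.INTER_CUBIC)
cv2.imwrite("pics/x5.png",np.hstack([f(T),f(S[40:280,60:380])]))
E
```

```text
[ 0.53813802 -0.26675342  0.27709554] [ 0.45031927 -0.8458578  -3.20090915] [-0.03124294  0.12155186 -0.0101449 ]
```

View pics/x5.png

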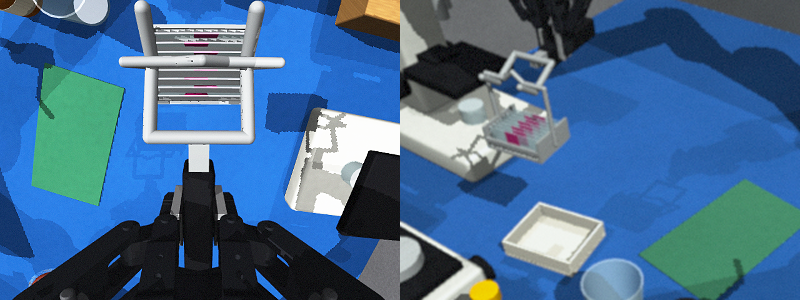

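The rack hangs level in the fork, its bar at wrist row ~99 and centred to about 1 mm. I carry it smoothly to a point in front of the hook.

Call:
jog_arm(deltas=[[1,[-0.002,0.006,0],[0,0,0]],[1,[-0.007,0.024,0],[0,0,0]],[1,[-0.014,0.053,0],[0,0,0]],[1,[-0.025,0.091,0],[0,0,0]],[1,[-0.038,0.137,0],[0,0,0]],[1,[-0.052,0.192,0],[0,0,0]],[1,[-0.069,0.253,0],[0,0,0]],[1,[-0.087,0.318,0],[0,0,0]],[1,[-0.106,0.388,0],[0,0,0]],[1,[-0.126,0.462,0],[0,0,0]],[1,[-0.147,0.538,0],[0,0,0]],[1,[-0.168,0.614,0],[0,0,0.002]]])

```text
t: 9.22
tool_pos: [0.4686, -0.0182, 0.2737]
tool_rot: [-3.13, -0.261, 0.0]
contact_force: [0.7, 0.7, -3.8]
opening: 0.0181
grip_force: 88.7
```

Call:
jog_arm(deltas=[[1,[-0.021,0.076,0],[0,0,0]],[1,[-0.042,0.152,0],[0,0,0]],[1,[-0.062,0.226,0],[0,0,0]],[1,[-0.081,0.296,0],[0,0,0]],[1,[-0.098,0.361,0],[0,0,0]],[1,[-0.115,0.422,0],[0,0,0]],[1,[-0.13,0.476,0],[0,0,0]],[1,[-0.143,0.523,0],[0,0,0]],[1,[-0.153,0.561,0],[0,0,0]],[1,[-0.161,0.589,0],[0,0,0]],[1,[-0.166,0.608,0],[0,0,0]],[1,[-0.168,0.614,0],[0,0,0]]])

```text
t: 10.22
tool_pos: [0.4016, 0.2262, 0.2738]
tool_rot: [-3.13, -0.264, 0.001]
contact_force: [-0.2, -0.0, -2.8]
opening: 0.0182
grip_force: 88.7
```

```bash
python3 - <<'E'
from h import *
o=ctrl.get_obs();p=o["tool_pos"];R=cv2.Rodrigues(np.array(o["tool_rot"]))[0];print(p,np.degrees(np.arctan2(R[1,0],R[0,0])),o["contact_force"])
c=ctrl.get_calibration("wrist");W=ctrl.get_image("wrist")[:,:,::-1];S=ctrl.get_image("scene")[:,:,::-1];T=ctrl.get_image("top")[:,:,::-1]
for n,A in(("w",W),("s",S),("t",T)):cv2.imwrite(f"pics/{n}6.png",A)
np.save("cw6.npy",c)
print(proj(c,[[.563,.2516,.2647],[.5907,.2545,.24]]).round(1))
f=lambda A:cv2.resize(A,(400,300),interpolation=cv2.INTER_CUBIC)
cv2.imwrite("pics/x6.png",np.vstack([np.hstack([f(W),f(S[150:300,380:580])]),np.hstack([f(T[120:270,0:200]),f(W[0:180,200:440])])]))
E
```

```text
[0.4016043  0.22622066 0.27379668] 9.645874296676054 [-1.65597220e-01 -1.44717556e-03 -2.78077089e+00]
[[ 322.  -115.8]
 [ 325.8 -155.7]]
```

View pics/x6.png

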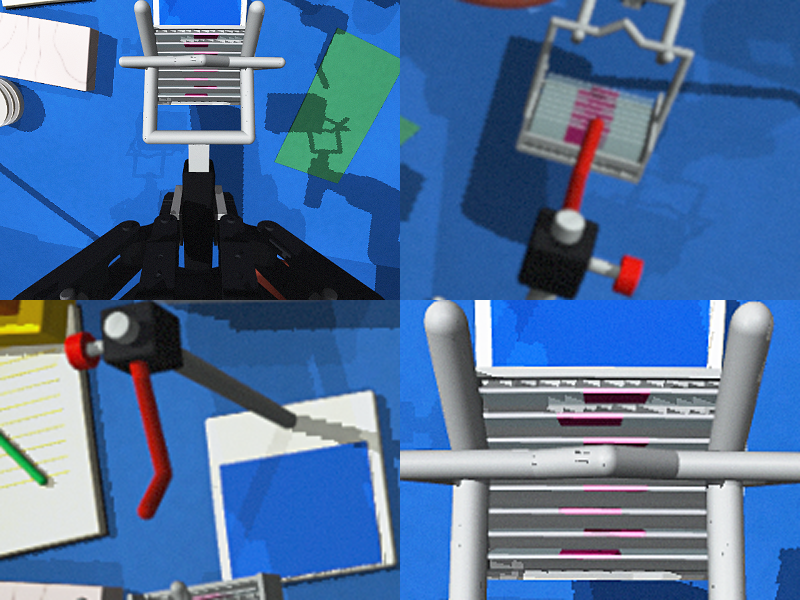

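The rack hangs level in front of the hook. The eye peak is at wrist col ~324 and the hook is predicted at cols 322–326, so it is laterally aligned. I advance until the hook tip comes into the wrist view.

Call:
jog_arm(deltas=[[1,[0.008,0,0],[0,0,0]],[1,[0.025,0.002,0],[0,0,0]],[1,[0.05,0.006,0],[0,0,0]],[1,[0.075,0.01,0],[0,0,0]],[1,[0.1,0.014,0],[0,0,0]],[1,[0.125,0.018,0],[0,0,0]],[1,[0.14,0.021,0],[0,0,0]],[1,[0.147,0.022,0],[0,0,0]],[1,[0.148,0.022,0],[0,0,0]],[1,[0.148,0.022,0],[0,0,0]]])

```text
t: 11.2
tool_pos: [0.4622, 0.2337, 0.274]
tool_rot: [3.131, 0.26, -0.001]
contact_force: [-0.2, 0.6, -2.8]
opening: 0.0183
grip_force: 88.6
```

```bash
python3 - <<'E'
from h import *
o=ctrl.get_obs();p=o["tool_pos"];R=cv2.Rodrigues(np.array(o["tool_rot"]))[0];print(p,np.degrees(np.arctan2(R[1,0],R[0,0])),o["contact_force"])
c=ctrl.get_calibration("wrist");W=ctrl.get_image("wrist")[:,:,::-1];S=ctrl.get_image("scene")[:,:,::-1]
cs=ctrl.get_calibration("scene");ct=ctrl.get_calibration("top")
print(proj(c,[[.563,.2516,.2647],[.5907,.2545,.24]]).round(1))
def red(A):
    h=cv2.cvtColor(A,cv2.COLOR_BGR2HSV);return (cv2.inRange(h,(0,150,60),(8,255,255))|cv2.inRange(h,(172,150,60),(180,255,255)))
m=red(W);m[:, :200]=0;m[:,450:]=0;m[250:]=0;pts=cv2.findNonZero(m)
if pts is not None:
    pts=pts[:,0];ys=pts[:,1]
    for y in range(ys.min(),ys.max()+1,6):
        r=pts[ys==y,0]; 
        if len(r):print(y,r.min(),r.max(),end=" | ")
f=lambda A:cv2.resize(A,(400,300),interpolation=cv2.INTER_CUBIC)
cv2.imwrite("pics/x7.png",np.hstack([f(W[0:210,180:460]),f(S[150:300,380:580])]))
E
```

```text
[0.46217637 0.23367181 0.27396438] 9.50370515360019 [-0.23996237  0.62818409 -2.82806249]
[[313.7  67. ]
 [318.    5.9]]
0 305 325 | 6 305 326 | 12 305 326 | 18 304 326 | 24 304 326 | 30 304 326 | 36 303 326 | 42 303 326 | 48 303 326 | 54 302 326 | 60 303 326 | 66 303 325 | 72 305 324 | 78 310 310 |
```

View pics/x7.png

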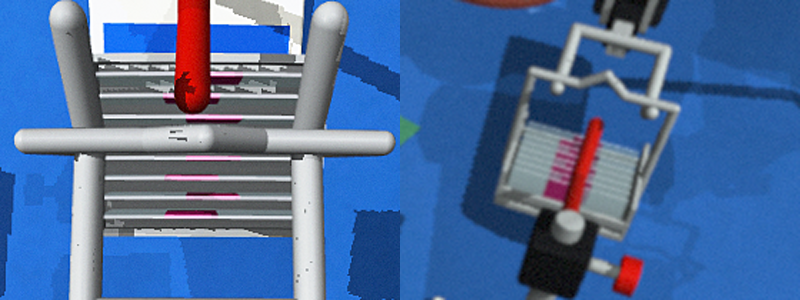

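The wrist view shows the hook tip at (314,66), within a pixel or two of the prediction (313.7,67). The bar middle is at about (323,99), so the bail is slightly to the right. I compute the remaining shift.

```bash
python3 - <<'E'
from h import *
o=ctrl.get_obs();p=o["tool_pos"];c=ctrl.get_calibration("wrist")
zb=p[2]+.004+.003
a=plane(c,(190.5+5,98),zb);b=plane(c,(455-5,99),zb);B=(a+b)/2;print(a,b,B,np.linalg.norm(a-b))
h=plane(c,(314.3,66),.2647);print("tip",h,"up-line",plane(c,(315,5),.24))
x=np.array([np.cos(.1675),np.sin(.1675)]);y=np.array([-x[1],x[0]])
for tgt in(h[:2]+.025*x,np.array([.5907,.2545]),np.array([.588,.254])):
    d=tgt-B[:2];print("seat",tgt,"shift",d,"along",d@x,"lat",d@y)
E
```

```text
[0.54415893 0.29096361 0.28108194] [0.55880626 0.20181824 0.28108194] [0.55148259 0.24639092 0.28108194] 0.09034069310730283
tip [0.56311079 0.25151661 0.2647    ] up-line [0.59060156 0.25592869 0.24      ]
seat [0.5877609  0.25568456] shift [0.03627831 0.00929363] along 0.03731999703609585 lat 0.003115320546823107
seat [0.5907 0.2545] shift [0.03921741 0.00810908] along 0.04002047372612361 lat 0.0014573436402406156
seat [0.588 0.254] shift [0.03651741 0.00760908] along 0.03727490226115736 lat 0.0014144795438040061
```

Call:
jog_arm(deltas=[[1,[0.0,0.006,0],[0,0,0]],[1,[0.01,0.007,0],[0,0,0]],[1,[0.025,0.01,0],[0,0,0]],[1,[0.045,0.014,0],[0,0,0]],[1,[0.065,0.017,0],[0,0,0]],[1,[0.082,0.02,0],[0,0,0]],[1,[0.09,0.021,0],[0,0,0]],[1,[0.093,0.022,0],[0,0,0]],[1,[0.093,0.022,0],[0,0,0]],[1,[0.093,0.022,0],[0,0,0]]])

```text
t: 12.13
tool_pos: [0.4993, 0.2425, 0.274]
tool_rot: [3.131, 0.26, -0.001]
contact_force: [-0.1, 0.1, -3.4]
opening: 0.0182
grip_force: 88.7
```

```bash
python3 - <<'E'
from h import *
o=ctrl.get_obs();p=o["tool_pos"];print(p,o["contact_force"],o["wrist_torque"])
c=ctrl.get_calibration("wrist");W=ctrl.get_image("wrist")[:,:,::-1];S=ctrl.get_image("scene")[:,:,::-1]
print(proj(c,[[.563,.2516,.2647],[.589,.2552,.24]]).round(1))
f=lambda A:cv2.resize(A,(400,300),interpolation=cv2.INTER_CUBIC)
cv2.imwrite("pics/x8.png",np.hstack([f(W[0:210,180:460]),f(S[150:300,380:580])]))
E
```

```text
[0.49930581 0.24251577 0.27396009] [-0.1448942   0.09384055 -3.39435531] [-0.03875215  0.13561011 -0.03467597]
[[320.2 166. ]
 [321.5 101.7]]
```

View pics/x8.png

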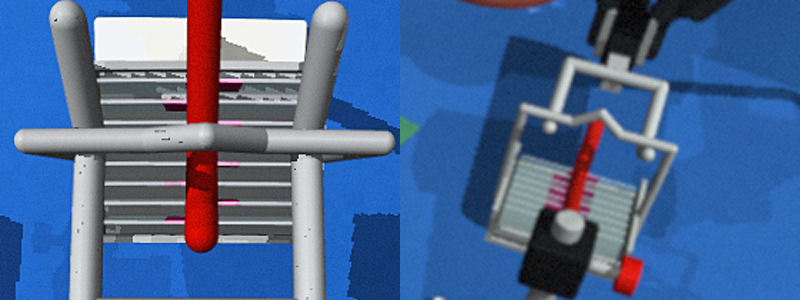

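The hook passes through the eye, centred: hook at col 321, bar middle at col 323, tip end behind the bar at row ~175. I lower it.

Call:
jog_arm(deltas=[[1,[0,0,-0.01],[0,0,0]],[1,[0,0,-0.025],[0,0,0]],[1,[0,0,-0.045],[0,0,0]],[1,[0,0,-0.065],[0,0,0]],[1,[0,0,-0.08],[0,0,0]],[1,[0,0,-0.09],[0,0,0]],[1,[0,0,-0.095],[0,0,0]],[1,[0,0,-0.095],[0,0,0]],[1,[0,0,-0.095],[0,0,0]]])

```text
t: 12.98
tool_pos: [0.4995, 0.2426, 0.2362]
tool_rot: [-3.131, -0.26, -0.0]
contact_force: [-0.2, -0.6, -3.0]
opening: 0.018
grip_force: 88.7
```

Call:
jog_arm(deltas=[[1,[0,0,-0.004],[0,0,0]],[1,[0,0,-0.008],[0,0,0]],[1,[0,0,-0.012],[0,0,0]],[1,[0,0,-0.016],[0,0,0]],[1,[0,0,-0.02],[0,0,0]],[1,[0,0,-0.024],[0,0,0]],[1,[0,0,-0.028],[0,0,0]],[1,[0,0,-0.032],[0,0,0]],[1,[0,0,-0.032],[0,0,0]],[1,[0,0,-0.032],[0,0,0]]])

```text
t: 13.82
tool_pos: [0.4994, 0.2425, 0.2232]
tool_rot: [3.131, 0.26, -0.0]
contact_force: [-0.1, 0.5, -1.7]
opening: 0.0183
grip_force: 88.9
```

```bash
python3 - <<'E'
from h import *
o=ctrl.get_obs();print(o["tool_pos"],o["contact_force"],o["wrist_torque"])
W=ctrl.get_image("wrist")[:,:,::-1];cv2.imwrite("pics/w9.png",W)
h=cv2.cvtColor(W,cv2.COLOR_BGR2HSV)
# bar outside the prongs: rows of bright steel at some columns
for x in(200,205,215,430,440,448):
    v=np.where((h[40:200,x,1]<50)&(h[40:200,x,2]>100))[0]+40;print(x,v.min() if len(v) else None,v.max() if len(v) else None,len(v))
E
```

```text
[0.49935411 0.24251413 0.22318323] [-0.06523445  0.5231042  -1.69712757] [-0.01406459 -0.057254   -0.00720394]
200 84 99 16
205 84 99 16
215 84 99 16
430 87 101 15
440 87 102 16
448 87 102 16
```

The hook has taken the weight: the force is back to the fork's own and the moment is gone. I lower further to clear the prong tips.

Call:
jog_arm(deltas=[[1,[0,0,-0.004],[0,0,0]],[1,[0,0,-0.009],[0,0,0]],[1,[0,0,-0.016],[0,0,0]],[1,[0,0,-0.024],[0,0,0]],[1,[0,0,-0.032],[0,0,0]],[1,[0,0,-0.04],[0,0,0]],[1,[0,0,-0.048],[0,0,0]],[1,[0,0,-0.056],[0,0,0]],[1,[0,0,-0.061],[0,0,0]],[1,[0,0,-0.063],[0,0,0]],[1,[0,0,-0.063],[0,0,0]]])

```text
t: 14.78
tool_pos: [0.4992, 0.2425, 0.1978]
tool_rot: [3.131, 0.26, -0.001]
contact_force: [0.2, -0.8, -1.4]
opening: 0.0177
grip_force: 88.9
```

```bash
python3 - <<'E'
from h import *
o=ctrl.get_obs();print(o["tool_pos"],o["contact_force"],o["wrist_torque"])
c=ctrl.get_calibration("wrist");W=ctrl.get_image("wrist")[:,:,::-1];S=ctrl.get_image("scene")[:,:,::-1]
cv2.imwrite("pics/s10.png",S)
f=lambda A:cv2.resize(A,(400,300),interpolation=cv2.INTER_CUBIC)
cv2.imwrite("pics/x10.png",np.hstack([f(W[0:240,160:480]),f(S[150:300,380:580])]))
E
```

```text
[0.49924311 0.24249015 0.19775937] [ 0.19959833 -0.81591258 -1.38982029] [-0.0180854  -0.03840942  0.02576577]
```

View pics/x10.png

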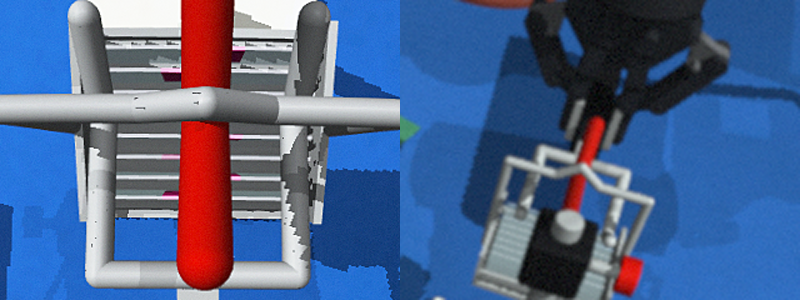

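The bar now sits on the hook above and clear of both prongs, and the hook tip is between the prongs and short of the cross wire. I draw the fork straight back.

Call:
jog_arm(deltas=[[1,[-0.008,-0.001,0],[0,0,0]],[1,[-0.025,-0.004,0],[0,0,0]],[1,[-0.048,-0.008,0],[0,0,0]],[1,[-0.078,-0.013,0],[0,0,0]],[1,[-0.115,-0.0195,0],[0,0,0]],[1,[-0.158,-0.027,0],[0,0,0]],[1,[-0.202,-0.034,0],[0,0,0]],[1,[-0.245,-0.0415,0],[0,0,0]],[1,[-0.285,-0.048,0],[0,0,0]],[1,[-0.318,-0.054,0],[0,0,0]],[1,[-0.338,-0.057,0],[0,0,0]],[1,[-0.345,-0.0585,0],[0,0,0]]])

```text
t: 15.88
tool_pos: [0.3601, 0.219, 0.1981]
tool_rot: [-3.13, -0.261, -0.001]
contact_force: [-0.1, 0.4, -1.5]
opening: 0.0182
grip_force: 88.9
```

```bash
python3 - <<'E'
from h import *
o=ctrl.get_obs();print(o["tool_pos"],o["contact_force"],o["q"])
S=ctrl.get_image("scene")[:,:,::-1];cv2.imwrite("pics/s11.png",S)
a=cv2.imread("pics/s10.png");print(cv2.absdiff(a,S)[230:300,410:460].mean())
E
```

```text
[0.36011336 0.21902343 0.19809634] [-0.08555609  0.3844342  -1.50824806] [ 3.69410942e-01 -4.50159034e-01  2.10127349e+00  8.39868639e-05
  1.48984546e+00  1.77360457e+00]
7.55047619047619
```

Call:
jog_arm(deltas=[[1,[0.004,-0.03,0],[0,0,-0.01]],[1,[0.015,-0.1,0],[0,0,-0.03]],[1,[0.04,-0.19,0],[0,0,-0.055]],[1,[0.075,-0.28,0],[0,0,-0.085]],[1,[0.115,-0.37,-0.03],[0,0,-0.117]],[1,[0.155,-0.46,-0.07],[0,0,-0.117]],[1,[0.19,-0.54,-0.13],[0,0,-0.117]],[1,[0.215,-0.61,-0.2],[0,0,-0.117]],[1,[0.2275,-0.65,-0.27],[0,0,-0.117]],[1,[0.2275,-0.664,-0.33],[0,0,-0.117]],[1,[0.2275,-0.664,-0.345],[0,0,-0.117]],[1,[0.2275,-0.664,-0.345],[0,0,-0.117]]])

```text
t: 16.93
tool_pos: [0.4507, -0.0463, 0.0578]
tool_rot: [-3.124, 0.318, 0.008]
contact_force: [0.1, 0.8, -1.1]
opening: 0.0183
grip_force: 88.8
```

Call:
jog_arm(deltas=[[1,[0,0,-0.02],[0,0,0]],[1,[0,0,-0.05],[0,0,0]],[1,[0,0,-0.08],[0,0,0]],[1,[0,0,-0.1],[0,0,0]],[1,[0,0,-0.11],[0,0,0]],[1,[0,0,-0.115],[0,0,0]],[1,[0,0,-0.115],[0,0,0]],[1,[0,0,-0.115],[0,0,0]]])

```text
t: 17.6
tool_pos: [0.4531, -0.0465, 0.0149]
tool_rot: [3.125, -0.316, 0.002]
contact_force: [0.3, 0.4, -2.0]
opening: 0.0179
grip_force: 88.9
```

Call:
jog_arm(deltas=[[1,[0,0,-0.003],[0,0,0]],[1,[0,0,-0.006],[0,0,0]],[1,[0,0,-0.008],[0,0,0]],[1,[0,0,-0.008],[0,0,0]],[1,[0,0,-0.008],[0,0,0]],[1,[0,0,-0.008],[0,0,0]]])

```text
t: 18.1
tool_pos: [0.4524, -0.0465, 0.0109]
tool_rot: [-3.126, 0.316, 0.0]
contact_force: [-0.5, -0.9, -2.6]
opening: 0.0181
grip_force: 88.9
```

Call:
jog_arm(deltas=[[1,[0,0,-0.003],[0,0,0]],[1,[0,0,-0.005],[0,0,0]],[1,[0,0,-0.007],[0,0,0]],[1,[0,0,-0.007],[0,0,0]],[1,[0,0,-0.007],[0,0,0]],[1,[0,0,-0.007],[0,0,0]]])

```text
t: 18.6
tool_pos: [0.4523, -0.0465, 0.008]
tool_rot: [-3.126, 0.316, 0.0]
contact_force: [0.1, -0.1, -1.3]
opening: 0.0183
grip_force: 89.1
```

Call:
jog_arm(deltas=[[1,[0,0,-0.002],[0,0,0]],[1,[0,0,-0.003],[0,0,0]],[1,[0,0,-0.003],[0,0,0]],[1,[0,0,-0.003],[0,0,0]]])

```text
t: 18.93
tool_pos: [0.4525, -0.0465, 0.0079]
tool_rot: [-3.126, 0.316, 0.001]
contact_force: [-4.8, 1.0, 8.2]
opening: 0.0181
grip_force: 90.3
```

Contact: the fork rests on the mat. I open and rise.

Call:
jog_arm(deltas=[[0.8,[0,0,0.002],[0,0,0]],[0.5,[0,0,0.002],[0,0,0]],[0,[0,0,0.002],[0,0,0]],[-0.5,[0,0,0.002],[0,0,0]],[-1,[0,0,0.002],[0,0,0]],[-1,[0,0,0.002],[0,0,0]],[-1,[0,0,0.002],[0,0,0]],[-1,[0,0,0.002],[0,0,0]],[-1,[0,0,0.002],[0,0,0]],[-1,[0,0,0.002],[0,0,0]]])

```text
t: 19.77
tool_pos: [0.4524, -0.0465, 0.0077]
tool_rot: [-3.126, 0.316, -0.0]
contact_force: [0.5, -0.2, -0.0]
opening: 0.0853
grip_force: 0.0
```

Call:
jog_arm(deltas=[[-1,[0,0,0.04],[0,0,0]],[-1,[0,0,0.12],[0,0,0]],[-1,[0,0,0.2],[0,0,0]],[-1,[0,0,0.3],[0,0,0]],[-1,[0,0,0.4],[0,0,0]],[-1,[0,0,0.45],[0,0,0]],[-1,[-0.05,-0.1,0.45],[0,0,0]],[-1,[-0.1,-0.2,0.45],[0,0,0]],[-1,[-0.15,-0.3,0.45],[0,0,0]],[-1,[-0.15,-0.4,0.45],[0,0,0]],[-1,[-0.15,-0.45,0.45],[0,0,0]],[-1,[-0.15,-0.45,0.45],[0,0,0]]])

```text
t: 20.77
tool_pos: [0.3916, -0.2305, 0.1881]
tool_rot: [3.123, -0.325, 0.001]
contact_force: [-0.2, 1.1, -0.6]
opening: 0.0854
grip_force: 0.0
```

```bash
python3 - <<'E'
from h import *
print(ctrl.get_obs()["tool_pos"])
S=ctrl.get_image("scene")[:,:,::-1];T=ctrl.get_image("top")[:,:,::-1]
for i in range(10): S2=ctrl.get_image("scene")[:,:,::-1]
print("motion",cv2.absdiff(S,S2)[150:340,380:560].max())
f=lambda A:cv2.resize(A,(400,300),interpolation=cv2.INTER_CUBIC)
cv2.imwrite("pics/x12.png",np.vstack([np.hstack([f(S2),f(S2[170:350,360:600])]),np.hstack([f(T),f(T[120:360,0:320])])]))
E
```

```text
[ 0.39163305 -0.23051982  0.18811965]
motion 29
```

View pics/x12.png

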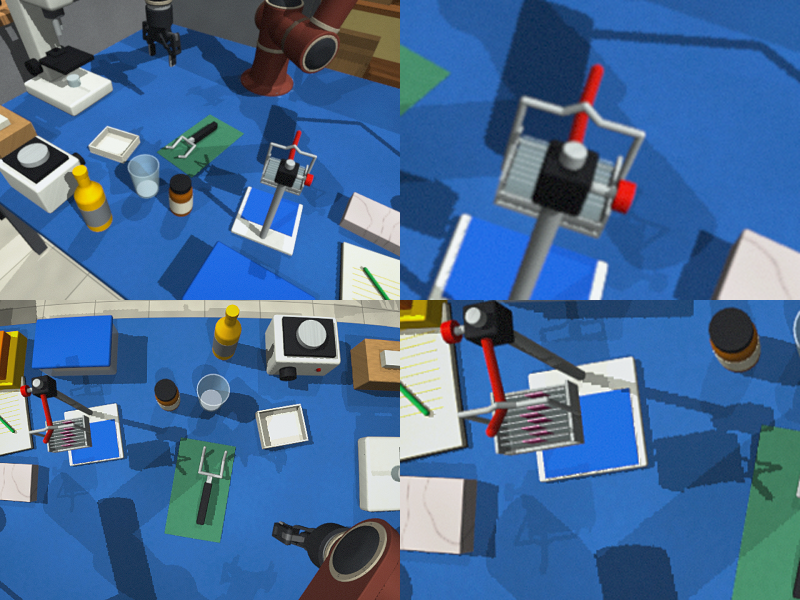

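The rack hangs from the hook, the fork lies on the mat, and the bystanders are in place. I let it settle for a second and confirm it's still before handing in.

Call:
jog_arm(deltas=[[-1,[0,0,0],[0,0,0]],[-1,[0,0,0],[0,0,0]],[-1,[0,0,0],[0,0,0]],[-1,[0,0,0],[0,0,0]],[-1,[0,0,0],[0,0,0]],[-1,[0,0,0],[0,0,0]],[-1,[0,0,0],[0,0,0]],[-1,[0,0,0],[0,0,0]],[-1,[0,0,0],[0,0,0]],[-1,[0,0,0],[0,0,0]],[-1,[0,0,0],[0,0,0]],[-1,[0,0,0],[0,0,0]]])

```text
t: 22.37
tool_pos: [0.3924, -0.2265, 0.1877]
tool_rot: [3.126, -0.316, 0.0]
contact_force: [-0.4, -0.1, 0.0]
opening: 0.0856
grip_force: 0.0
```

```bash
python3 - <<'E'
from h import *
L=[cv2.GaussianBlur(ctrl.get_image("scene"),(3,3),0).astype(int) for _ in range(14)]
R=(slice(230,320),slice(415,505));N=(slice(150,240),slice(180,270))
for i in(1,4,7,10,13):print(i,abs(L[i]-L[0])[R].mean().round(2),abs(L[i]-L[0])[R].max(),"ref",abs(L[i]-L[0])[N].mean().round(2),abs(L[i]-L[0])[N].max())
E
```

```text
1 0.95 9 ref 0.79 6
4 0.94 8 ref 0.78 7
7 0.95 9 ref 0.79 5
10 0.93 9 ref 0.8 5
13 0.94 9 ref 0.79 6
```

Only noise remains, so the rack is still.

```bash
python3 -c "
from station import ctrl
print(ctrl.finish_job())"
```

```text
the job is handed in; nothing more can be done
None
```

The rack hangs still and level by its eye on the red hook, the fork lies flat on the green mat, the beaker and jar were not disturbed, and the job was handed in at about 23 s of the 72 s allowed.

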